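# Load the sample counter and tip its lid shut

## Robot

A 7-joint arm with a two-finger parallel gripper is mounted at the origin on the work surface. World frame = base frame: x ahead of the robot, y to its left, z up, the work surface at z = 0. Lengths are in mm, angles in rad, forces in N, time in s.
With the tool pointing down it reaches from about 400 to 750 mm from the base axis. Payload 19.5 kg.
Tool frame: the origin (TCP) lies at the very end of the fingers, on their centre line; the grasp point (between the pads) lies 19 mm behind it (robot.hold_point_z is the distance from the TCP to the grasp point, in mm); z points along the fingers, y is the line along which they close (so a half turn about z gives the same grasp; the last joint's range is limited). The gripper opens to 85 mm and grips with 20 to 120 N. Pads are 22 mm wide; open, the fingers measure 114 mm over their backs; the gripper's body (76 mm by 85 mm) begins 54 mm behind the grasp point. The pads swing forward as they close: fully open they stand 13 mm farther back than shut.
Start: joints at [1.157, 0.707, -0.028, 1.485, 0.022, 0.951, -0.075], TCP at [208.885, -535.688, 231.268] pointing down, gripper open.
Joint ranges: [-2.71, 2.71], [-0.32, 2.16], [-1.57, 1.52], [0, 2.45], [-1.46, 4.6], [0, 2.02], [-2.83, 2.83]. Speed limits (rad/s): [1.89, 1.89, 2.57, 2.57, 3.01, 3.01, 3.01].

## Interface

Orientations are given as a unit quaternion [w, x, y, z].
In Python, from rig import robot gives the robot as it stands. The module is installed in compiled form; this text tells all that it offers.
- The arm moves only by the shell command python3 -m pendant 'ROWS' [FORCE]. ROWS is JSON, a list of rows, each an object of numbers: "dx", "dy", "dz": the shift along the tool's x, y, z in cm; "turn": the turn about the tool's z in rad; "grip": the closure, from 0 (fully open) to 1 (shut). In form: [{"dx": .., "dy": .., "dz": .., "turn": .., "grip": ..}, ...]. A call has exactly 5 rows; each row is the pose to reach, as a shift and turn from the pose commanded when the call began, along the tool's axes at that moment; what a row does not reach only later rows make up. A row lasts 1/10 s, in which the tool goes at most 50 mm and 8.59 degrees, less where a joint would pass 70% of its speed; a pose out of reach is approached as far as the arm can. A call with a gripper value outside its range is refused whole. The fingers move at their own pace and stop on an object; FORCE is the grip in N (left out, the last holds). Time passes only in rows, so rows that repeat a pose let the fingers close, or fill a call up. It gives the time, the measured TCP pose, the force, the opening and the grip force at its end, in the units of the state.
- robot.state(): the state, without advancing time (a new reading comes with each control period).
- robot.read_camera(name): name is "scene" or "top" or "wrist"; returns (picture, depth): 480x640x3 uint8, blue, green, red; 480x640 float32, mm along the optical axis (not along the pixel's ray), 0 where there is no reading.
- robot.calibration(name): a dict with "mtx" (3x3 intrinsics, pixels), "cam_to_world" (4x4, takes a point from camera to world coordinates). Camera axes: x right, y up, looking along -z (the intrinsics and any distortion apply to the point x, -y, -z); pixel columns grow to the right and rows downward; lengths in mm; the calibration is good to about 2 mm. The wrist camera is an equidistant fisheye: a pixel r from the principal point sees the ray r / f radians off the axis. A picture is of the moment at which its call begins: read the wrist's pose just before it. calibration takes no time and is no camera call; for the wrist camera it gives the pose at the moment of the call.
- robot.hand_in(): hands the job in; it is judged then, once.
The state is a dict: "time_s": time; "qpos": joint angles; "qvel": joint speeds; "tau": joint torques, N m; "ee_pos": TCP position; "tcp_rot": TCP orientation; "ft_force": force on the tool from outside, world axes, zero at the start; "torque": the same for the moment, N m; "finger_gap": opening from 0.0 (shut) to 1.0 (fully open); "finger_force": force on a finger pad.
Only numpy, scipy, OpenCV 4.12 (cv2) and the standard library are available. Lean on these libraries where they do the work, as an engineer would, in place of code of your own. Each camera call takes 0.05 s, during which the arm holds its last target. There are 200 camera calls.

## Task

Take the filled ring beaker by its handle off the balance and set it gently over the detector stub inside the open counter, fully down on the chamber floor, feeling for the stub rather than forcing it. Then let go, and gently push the stiff open lid up and over, past upright, until its own weight takes it; let it drop the last part untouched so that it ends fully shut over the beaker. Never press hard on the counter, the stub or the lid, and leave everything else as it stands.

Things in the scene. Friction and masses are not known exactly. Their poses are not given: they have to be found in the camera images.
- counter: The sample counter: an open round pot, white, fixed to the table, 204 mm outer diameter, 100 mm high, walls 15 mm (chamber 174 mm across). Origin: centre of its underside, on the table. z up; the lid's hinge is on its -y side, the lid's free edge comes down on its +y side. More than 25 N between beaker and counter or stub, or 15 N between robot and counter or lid, counts as pressing hard.
- counter_rim (a point): Centre of the pot's mouth, 100 mm above the table, on the pot's axis; axes as the counter.
- chamber (a point): Centre of the chamber floor, 15 mm above the table. About here stands the rigid metal detector stub, 40 mm in diameter, 46 mm tall; its upper 22 mm taper to a flat top 16 mm across. The stub is off this point by up to 8 mm along each of x and y, unmeasured. A beaker lowered off-centre lands on the taper, which pushes it sideways towards the right place.
- hinge (a point): Middle of the lid's hinge line, 112 mm from the pot's axis on the counter's -y side, 100 mm above the table. The hinge line runs along the counter's x; axes as the counter.
- lid (a joint): Lid angle in rad: 0 shut, 1.57 upright, 1.65 to 1.8 at the start (leaning away from the pot), stop at 2.0. The hinge is stiff (0.6 N m friction, 0.5 N m s damping): the lid stays where it is left; pushing its free edge takes up to 6 N, less and less later. It starts to fall by itself only well past upright, between 1.0 and 0.7 rad depending on its weight. The robot must not touch it below 0.5 rad.
- lid_edge (a point): Middle of the lid's free edge, at its flat outer top. The lid is a grey round cap of about 1.1 kg, 204 mm in diameter, 30 mm deep, 20 mm deep inside. This point is 214 mm from the hinge line (along the lid's y) and 30 mm to the outer side (its z); shut, it is 130 mm above the table. x runs along the hinge, y from the hinge to the free edge, z out of the flat top.
- lid_center (a point): Centre of the lid's flat outer top, 112 mm from the hinge line; axes as lid_edge.
- beaker_handle (a point): Centre of the bar handle on the ring beaker, the only thing on the balance's pan. The bar is 50 mm long (its x), 18 mm thick (y), 30 mm tall; this point is half-way up it, 85 mm above the beaker's underside, 15 mm above its top. With the beaker home on the chamber floor it is level with the counter's rim (100 mm above the table), above the stub.
- beaker: The ring beaker: a white plastic pot about 100 mm in diameter, 70 mm tall without its handle, closed on top, with a round recess from below (43 mm across, 56 mm deep) that goes over the detector stub; 0.3 to 0.65 kg. Origin: centre of its underside; z up, x along the handle.
- balance: The balance on the left, 190 x 170 mm, fixed; origin: centre of its underside on the table. The steel pan, 140 x 160 mm, is its top, 60 mm above the table. Display towards its -x.
- jar: Bystander: plain screw-cap jar 72 mm in diameter, 85 mm tall, no handle. Origin: underside.
- wash_bottle: Bystander: clear bottle 64 mm in diameter, 170 mm tall. Origin: underside.
- carton: Bystander: cardboard box 110 x 110 x 75 mm. Origin: underside.
- cup: Bystander: white cup 74 mm in diameter, 75 mm tall. Origin: underside.
- weight: Bystander: brass calibration weight 44 mm in diameter, 50 mm tall. Origin: underside.
- calculator: Bystander: pocket calculator 75 x 130 x 14 mm. Origin: underside.
- notebooks: Bystander: stack of brown notebooks 130 x 180 x 35 mm. Origin: underside.
Mind the look-alikes: they are no part of the job. Leave any pink look-alike of the counter alone.

How it is judged:
By the outcome, as a careful person would: the job done as asked, in the order asked, and still so for the second after the job is handed in, with the robot touching nothing.
It also fails if it takes over 72 s, if anything falls off the work surface, if the arm or the gripper's body presses on something with over 40 N, if the wrist force passes 120 N, or if a joint passes its speed limit or range.

## Working session

There is one attempt and no reset: what is moved stays moved. The work goes in short steps, Python scripts to look and compute and a shell command to move; the robot and the scene stay as the last step left them, time stands still between calls to the robot, and variables do not carry over. Pictures are saved under pics/ and viewed, at most 10 in all, crops included, and the job is handed in when it is done.

```bash
mkdir -p pics
cat > h.py <<'E'
import numpy as np, cv2
from rig import robot
def cam(n):
    c=robot.calibration(n); im,d=robot.read_camera(n)
    return np.array(im),np.array(d),np.array(c["mtx"]),np.array(c["cam_to_world"]),c
def pts(d,K,T):
    v,u=np.mgrid[0:480,0:640]
    P=np.stack([(u-K[0,2])/K[0,0]*d,-(v-K[1,2])/K[1,1]*d,-d],-1)
    W=P@T[:3,:3].T+T[:3,3]; W[d<=0]=np.nan
    return W
E
python3 - <<'E'
from h import *
s=robot.state(); print({k:np.round(v,3) for k,v in s.items()})
for n in("scene","top"):
    im,d,K,T,c=cam(n); cv2.imwrite(f"pics/{n}0.png",im); np.savez(f"{n}0.npz",im=im,d=d,K=K,T=T)
    print(n,c.keys(),K.round(1).tolist(),T.round(2).tolist())
E
```

```text
{'time_s': np.float64(0.0), 'qpos': array([ 1.157,  0.707, -0.028,  1.485,  0.022,  0.951, -0.075]), 'qvel': array([ 0.   ,  0.001, -0.001, -0.   ,  0.001,  0.   , -0.001]), 'tau': array([ 0.0000e+00, -8.8321e+01,  1.2340e+00, -2.3617e+01,  1.7000e-02,
        6.0000e-03,  0.0000e+00]), 'ee_pos': array([ 208.781, -535.489,  230.829]), 'tcp_rot': array([-0.001,  0.983,  0.185, -0.   ]), 'ft_force': array([ 0.154,  0.336, -0.345]), 'torque': array([-0.038, -0.038, -0.047]), 'finger_force': np.float64(0.0), 'finger_gap': np.float64(1.006)}
scene dict_keys(['mtx', 'cam_to_world']) [[543.1, 0.0, 313.2], [0.0, 543.1, 240.3], [0.0, 0.0, 1.0]] [[-0.62, -0.51, 0.6, 1329.19], [0.78, -0.41, 0.47, 634.91], [0.0, 0.76, 0.65, 1064.25], [0.0, 0.0, 0.0, 1.0]]
top dict_keys(['mtx', 'cam_to_world']) [[508.8, 0.0, 315.8], [0.0, 508.8, 236.5], [0.0, 0.0, 1.0]] [[0.03, 0.98, -0.17, 283.31], [-1.0, 0.03, 0.0, -28.65], [0.01, 0.17, 0.98, 1264.52], [0.0, 0.0, 0.0, 1.0]]
```

View pics/scene0.png

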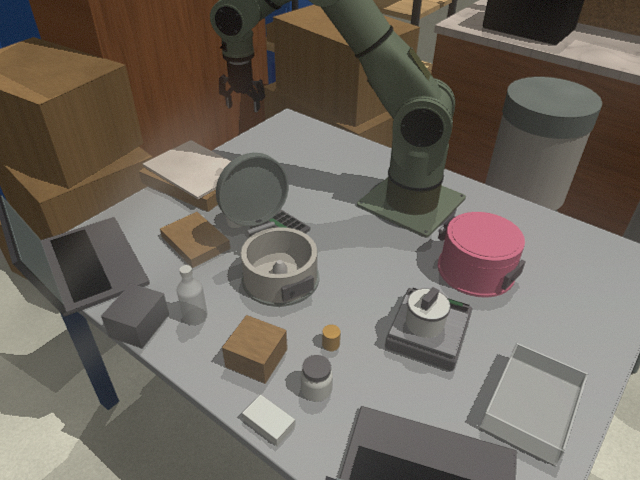

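View pics/top0.png

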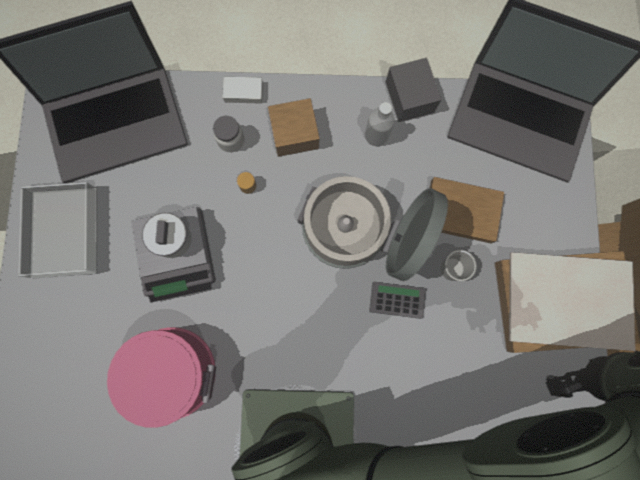

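The scene and top views show these candidates for the beaker (top-view pixels):
- White pot with a dark bar on the balance, (163,235). This one fits the description.
- Jar with a dark cap at (229,130), no handle.
- White cup at (460,265).
- Pink pot with a handle at (160,378), the look-alike.

The open white counter is at (347,220) with its stub at (346,223). Its lid leans away at (418,235).

Run:
```python
from h import *
for n in("top","scene"):
    z=np.load(n+"0.npz"); W=pts(z["d"],z["K"],z["T"]); im=z["im"]
    x,y,h=W[...,0],W[...,1],W[...,2]
    # approx centres from top
    if n=="top":
        g=lambda u,v:W[v,u].round(0); print("beaker",g(163,243),"rim",g(347,262),"stub",g(346,223),"pan",g(195,225))
        b0=W[235,163]; c0=W[222,346]
    print(n)
    m=(np.hypot(x-b0[0],y-b0[1])<80)
    top=m&(h>143)&(h<175); q=W[top][:,:2].astype(np.float32); r=cv2.minAreaRect(q)
    print(" handle",len(q),np.median(q,0),r, "z",np.percentile(h[top],[5,50,95]))
    t=m&(h>120)&(h<138); print(" beaker top",cv2.minEnclosingCircle(W[t][:,:2].astype(np.float32)),t.sum())
    t=(np.hypot(x-c0[0],y-c0[1])<125)&(h>94)&(h<106); q=W[t][:,:2]
    # algebraic circle through mid-ring
    A=np.c_[2*q,np.ones(len(q))]; s=np.linalg.lstsq(A,(q**2).sum(1),rcond=None)[0]
    r=np.hypot(*(q-s[:2]).T); k=(r>84)&(r<106);q=q[k];A=np.c_[2*q,np.ones(len(q))]; s=np.linalg.lstsq(A,(q**2).sum(1),rcond=None)[0]
    print(" rim",s[:2],np.sqrt(s[2]+s[:2]@s[:2]),len(q),h[t].mean())
    t=(np.hypot(x-s[0],y-s[1])<25)&(h>54)&(h<70); print(" stub top",W[t].mean(0),t.sum(),cv2.minEnclosingCircle(W[t][:,:2].astype(np.float32)))
    t=(h>105)&(x>c0[0]-140)&(x<c0[0]+140)&(y<c0[1]-70)&(y>c0[1]-300); L=W[t]; 
    mu=L.mean(0);e,v=np.linalg.eigh(np.cov((L-mu).T)); print(" lid",len(L),mu,np.sqrt(e),v[:,0],"top",L[L[:,2].argmax()],np.percentile(L,[1,99],0).tolist())
    cv2.imwrite("pics/crop.png",cv2.resize(im[190:310,120:240],None,fx=4,fy=4)) if n=="top" else 0
```

```text
beaker [457. 305. 149.] rim [ 436. -108.   75.] stub [ 532. -105.   63.] pan [516. 257.  65.]
top
 handle 237 [480.63382 309.06226] ((481.93731689453125, 310.9058532714844), (19.773963928222656, 50.01356887817383), 89.2632827758789) z [145.94560737 159.95530937 163.87559755]
 beaker top ((482.19586181640625, 312.1383972167969), 50.809242248535156) 1276
 rim [ 536.2762625  -104.52281871] 94.38459566996335 1653 100.57735282008427
 stub top [ 536.03663656 -103.87037998   59.41168496] 85 ((535.4509887695312, -103.32527160644531), 14.939047813415527)
 lid 3435 [ 484.35303742 -240.9255885   213.10641584] [ 8.99940985 50.43312295 73.6891715 ] [0.36626125 0.90748268 0.20573743] top [ 478.34925184 -247.43120624  314.61545374] [[397.22148219211914, -286.40608525260416, 106.22963214488937], [574.3250035155338, -190.4223385955364, 310.53347366782106]]
scene
 handle 184 [485.52963 314.73032] ((482.0366516113281, 312.8045654296875), (56.80236053466797, 20.221647262573242), 1.0367580652236938) z [145.95362279 157.8266959  161.8069786 ]
 beaker top ((482.0465393066406, 312.7042541503906), 52.166404724121094) 936
 rim [ 537.49509892 -102.87356364] 95.0700433585335 981 98.83150776395357
 stub top [ 538.74474761 -100.34717473   58.43221272] 44 ((539.2672119140625, -100.9502182006836), 12.693769454956055)
 lid 4180 [ 482.30793867 -242.16624574  205.70755241] [ 7.92955523 51.12851606 55.81127886] [0.36375572 0.91119464 0.1934066 ] top [ 489.87501835 -242.62021367  310.63690164] [[397.0949662451976, -286.55809999219707, 107.78704459971367], [576.2153805125915, -188.70502311760168, 306.1202539127944]]
```

View pics/crop.png

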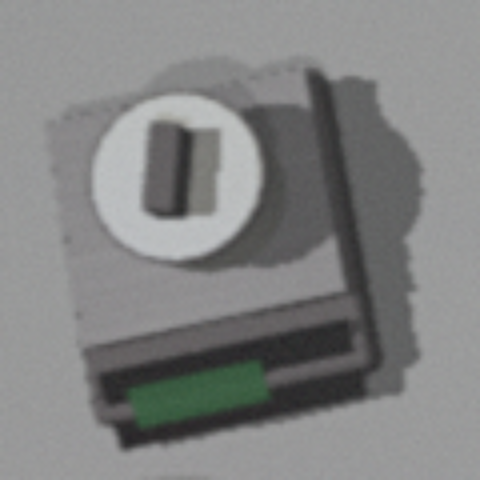

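```bash
cat >> h.py <<'E'
def yaw(q): # tool x heading in world
    w,x,y,z=q; return np.arctan2(2*(x*y+w*z),1-2*(y*y+z*z))
def legs(*wp):  # wp: (x,y,z,yaw or None); prints shift cm and turn for each leg
    s=robot.state(); p=np.array(s["ee_pos"]); a=yaw(s["tcp_rot"])
    print("t",s["time_s"],"at",p.round(1),"yaw",round(a,3),"F",np.round(s["ft_force"],1),"gap",np.round(s["finger_gap"],3),"q",np.round(s["qpos"],2))
    for x,y,z,b in wp:
        d=np.array([x,y,z])-p; b=a if b is None else b
        print("dx %.2f dy %.2f dz %.2f turn %.3f"%((d[0]*np.cos(a)+d[1]*np.sin(a))/10,(d[0]*np.sin(a)-d[1]*np.cos(a))/10,-d[2]/10,-(b-a)))
        p=np.array([x,y,z]); a=b
E
python3 -c "
from h import *
legs((350,-400,390,.372+.7),(490,-220,390,1.75),(510,-0,390,2.45),(482,200,360,3.1416),(482,312,250,3.1416))"
```

```text
t 0.1 at [ 208.8 -535.5  230.9] yaw 0.372 F [ 0.9 -0.2  0.8] gap 0.997 q [ 1.16  0.71 -0.03  1.48  0.02  0.95 -0.08]
dx 18.08 dy -7.50 dz -15.91 turn -0.700
dx 22.50 dy 3.68 dz 0.00 turn -0.678
dx 21.29 dy 5.89 dz 0.00 turn -0.700
dx 14.91 dy 13.62 dz 3.00 turn -0.692
dx -0.00 dy 11.20 dz 11.00 turn -0.000
```

```bash
python3 -m pendant '[{"dx":3.6,"dy":-1.5,"dz":-3.2,"turn":-0.14,"grip":0},{"dx":7.2,"dy":-3,"dz":-6.4,"turn":-0.28,"grip":0},{"dx":10.8,"dy":-4.5,"dz":-9.6,"turn":-0.42,"grip":0},{"dx":14.4,"dy":-6,"dz":-12.8,"turn":-0.56,"grip":0},{"dx":18,"dy":-7.5,"dz":-16,"turn":-0.7,"grip":0}]'
python3 -m pendant '[{"dx":4.5,"dy":0.7,"dz":0,"turn":-0.14,"grip":0},{"dx":9,"dy":1.5,"dz":0,"turn":-0.28,"grip":0},{"dx":13.5,"dy":2.2,"dz":0,"turn":-0.42,"grip":0},{"dx":18,"dy":3,"dz":0,"turn":-0.56,"grip":0},{"dx":22.5,"dy":3.7,"dz":0,"turn":-0.68,"grip":0}]'
python3 -c "
from h import *
legs((510,-0,390,2.45),(482,200,360,3.1416),(482,312,250,3.1416))"
```

```text
time_s: 0.6
ee_pos: [348.8, -400.2, 391.2]
tcp_rot: [-0.0, 0.858, 0.513, -0.0]
ft_force: [1.0, -0.3, 0.2]
finger_gap: 0.997
finger_force: 0.0
time_s: 1.1
ee_pos: [489.1, -220.2, 389.8]
tcp_rot: [-0.0, 0.638, 0.77, -0.0]
ft_force: [-0.1, -0.3, -0.2]
finger_gap: 1.002
finger_force: 0.0
t 1.1 at [ 489.1 -220.2  389.8] yaw 1.757 F [-0.1 -0.3 -0.2] gap 1.002 q [ 0.58  0.53 -0.42  1.29  0.21  1.36  0.35]
dx 21.25 dy 6.14 dz -0.02 turn -0.693
dx 14.91 dy 13.62 dz 3.00 turn -0.692
dx -0.00 dy 11.20 dz 11.00 turn -0.000
```

```bash
python3 -m pendant '[{"dx":4.3,"dy":1.2,"dz":0,"turn":-0.14,"grip":0},{"dx":8.5,"dy":2.4,"dz":0,"turn":-0.28,"grip":0},{"dx":12.7,"dy":3.6,"dz":0,"turn":-0.42,"grip":0},{"dx":17,"dy":4.9,"dz":0,"turn":-0.56,"grip":0},{"dx":21.2,"dy":6.1,"dz":0,"turn":-0.69,"grip":0}]'
python3 -m pendant '[{"dx":3,"dy":2.7,"dz":0.6,"turn":-0.14,"grip":0},{"dx":6,"dy":5.4,"dz":1.2,"turn":-0.28,"grip":0},{"dx":9,"dy":8.2,"dz":1.8,"turn":-0.42,"grip":0},{"dx":12,"dy":10.9,"dz":2.4,"turn":-0.56,"grip":0},{"dx":14.9,"dy":13.6,"dz":3,"turn":-0.69,"grip":0}]'
python3 -m pendant '[{"dx":0,"dy":2.8,"dz":2,"grip":0},{"dx":0,"dy":5.6,"dz":4,"grip":0},{"dx":0,"dy":8.4,"dz":6,"grip":0},{"dx":0,"dy":11.2,"dz":8,"grip":0},{"dx":0,"dy":11.2,"dz":11,"grip":0}]'
python3 - <<'E'
from h import *
legs((482,312,136,np.pi))
im,d,K,T,c=cam("wrist"); cv2.imwrite("pics/w1.png",im); print(K.round(1).tolist(),T.round(2).tolist()); np.savez("w1.npz",im=im,d=d,K=K,T=T)
E
```

```text
time_s: 1.6
ee_pos: [509.9, -0.5, 389.8]
tcp_rot: [-0.0, 0.34, 0.94, -0.0]
ft_force: [0.4, -0.1, 0.7]
finger_gap: 1.004
finger_force: 0.0
time_s: 2.1
ee_pos: [483.2, 199.2, 359.6]
tcp_rot: [-0.0, 0.002, 1.0, -0.0]
ft_force: [1.1, -0.3, 0.2]
finger_gap: 1.0
finger_force: 0.0
t 2.1 at [483.2 199.2 359.6] yaw 3.137 F [ 1.1 -0.3  0.2] gap 1.0 q [-0.04  0.58 -0.8   1.41  0.42  1.32  0.71]
dx 0.17 dy 11.28 dz 22.36 turn -0.004
[[371.6, 0.0, 320.1], [0.0, 371.6, 240.3], [0.0, 0.0, 1.0]] [[0.0, -0.95, -0.32, 399.17], [1.0, 0.0, 0.0, 199.95], [-0.0, -0.32, 0.95, 501.77], [0.0, 0.0, 0.0, 1.0]]invalid input
```

View pics/w1.png

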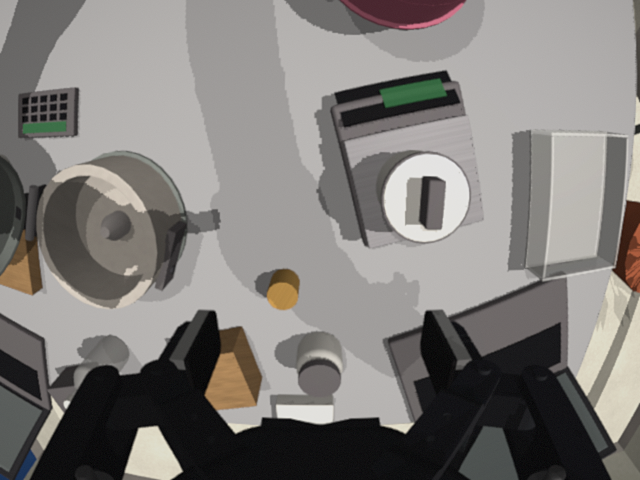

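The wrist view shows the beaker at (428,198) with its bar upright in the image, and the pot and stub at (118,225). The third call was refused because it had no "turn".

```bash
python3 -m pendant '[{"dx":0,"dy":2.8,"dz":2,"turn":0,"grip":0},{"dx":0,"dy":5.6,"dz":4,"turn":0,"grip":0},{"dx":0.1,"dy":8.4,"dz":6,"turn":0,"grip":0},{"dx":0.2,"dy":11.3,"dz":8,"turn":0,"grip":0},{"dx":0.2,"dy":11.3,"dz":11.5,"turn":0,"grip":0}]'
python3 - <<'E'
from h import *
legs((482,312,136,np.pi))
c=robot.calibration("wrist");T=np.array(c["cam_to_world"]);K=np.array(c["mtx"])
im,d=robot.read_camera("wrist");im=np.array(im);d=np.array(d)
v,u=np.mgrid[0:480,0:640].astype(float); a=(u-K[0,2])/K[0,0]; b=(v-K[1,2])/K[1,1]; th=np.hypot(a,b)+1e-9
t=np.tan(th)/th; P=np.stack([a*t*d,-b*t*d,-d],-1); W=P@T[:3,:3].T+T[:3,3]
m=(d>0)&(abs(W[...,0]-482)<45)&(abs(W[...,1]-312)<40)
h=W[...,2]
k=m&(h>154)&(h<166); q=W[k][:,:2].astype(np.float32); print(k.sum(),cv2.minAreaRect(q),np.median(h[k]))
k=(d>0)&(abs(W[...,0]-482)<70)&(abs(W[...,1]-312)<70)&(h>122)&(h<138); q=W[k][:,:2].astype(np.float32); print(k.sum(),cv2.minEnclosingCircle(q),np.median(h[k]))
cv2.imwrite("pics/w2.png",im)
E
```

```text
time_s: 2.65
ee_pos: [481.9, 314.6, 244.7]
tcp_rot: [0.0, 0.003, 1.0, 0.002]
ft_force: [0.2, 0.0, -1.0]
finger_gap: 0.999
finger_force: 0.0
t 2.65 at [481.9 314.6 244.7] yaw 3.135 F [ 0.2  0.  -1. ] gap 0.999 q [-0.29  0.76 -0.72  1.45  0.53  1.12  0.46]
dx -0.02 dy -0.26 dz 10.87 turn -0.006
2005 ((479.585693359375, 312.3859558105469), (50.30021286010742, 17.732980728149414), 0.08435938507318497) 159.36721270979558
11612 ((480.029541015625, 312.60626220703125), 50.30043411254883) 129.42250351254825
```

View pics/w2.png

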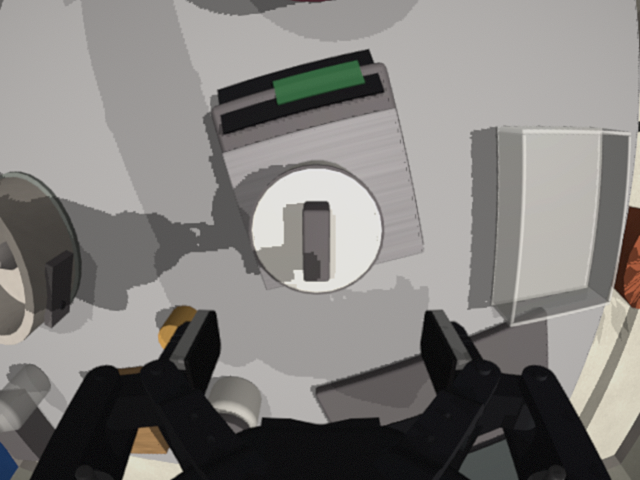

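Close view: bar 50 x 17.7 mm centred at pixel (316,240), which is world (480, 312.5), top at z = 159. This agrees with the description, so it is the beaker.

```bash
python3 -m pendant '[{"dx":0.15,"dy":-0.2,"dz":3,"turn":0,"grip":0},{"dx":0.15,"dy":-0.2,"dz":6,"turn":0,"grip":0},{"dx":0.15,"dy":-0.2,"dz":8.5,"turn":0,"grip":0},{"dx":0.15,"dy":-0.2,"dz":10.3,"turn":0,"grip":0},{"dx":0.15,"dy":-0.2,"dz":11,"turn":0,"grip":0}]' 60
python3 -m pendant '[{"dx":0,"dy":0,"dz":0,"turn":0,"grip":0.3},{"dx":0,"dy":0,"dz":0,"turn":0,"grip":0.6},{"dx":0,"dy":0,"dz":0,"turn":0,"grip":0.8},{"dx":0,"dy":0,"dz":0,"turn":0,"grip":1},{"dx":0,"dy":0,"dz":0,"turn":0,"grip":1}]' 60
python3 -m pendant '[{"dx":0,"dy":0,"dz":0,"turn":0,"grip":1},{"dx":0,"dy":0,"dz":0,"turn":0,"grip":1},{"dx":0,"dy":0,"dz":0,"turn":0,"grip":1},{"dx":0,"dy":0,"dz":0,"turn":0,"grip":1},{"dx":0,"dy":0,"dz":0,"turn":0,"grip":1}]' 60
```

```text
time_s: 3.2
ee_pos: [481.3, 307.9, 134.0]
tcp_rot: [-0.001, 0.005, 1.0, -0.001]
ft_force: [-0.4, 0.0, 1.0]
finger_gap: 1.0
finger_force: 0.0
time_s: 3.7
ee_pos: [481.4, 309.2, 135.4]
tcp_rot: [0.0, 0.005, 1.0, 0.001]
ft_force: [-0.0, 0.2, -4.5]
finger_gap: 0.196
finger_force: 61.8
time_s: 4.2
ee_pos: [481.3, 309.0, 135.1]
tcp_rot: [0.0, 0.005, 1.0, 0.0]
ft_force: [0.2, 4.5, 5.4]
finger_gap: 0.2
finger_force: 63.1
```

```bash
python3 -m pendant '[{"dx":0,"dy":0,"dz":-0.4,"turn":0,"grip":1},{"dx":0,"dy":0,"dz":-1,"turn":0,"grip":1},{"dx":0,"dy":0,"dz":-2,"turn":0,"grip":1},{"dx":0,"dy":0,"dz":-3.5,"turn":0,"grip":1},{"dx":0,"dy":0,"dz":-5,"turn":0,"grip":1}]'
python3 -m pendant '[{"dx":0,"dy":0,"dz":-2.5,"turn":0,"grip":1},{"dx":0,"dy":0,"dz":-5,"turn":0,"grip":1},{"dx":0,"dy":0,"dz":-7,"turn":0,"grip":1},{"dx":0,"dy":0,"dz":-8,"turn":0,"grip":1},{"dx":0,"dy":0,"dz":-8,"turn":0,"grip":1}]'
python3 -c "
from h import *
legs((520,60,264,np.pi))"
```

```text
time_s: 4.7
ee_pos: [481.2, 308.5, 186.0]
tcp_rot: [-0.0, 0.005, 1.0, -0.0]
ft_force: [0.2, 0.1, -5.7]
finger_gap: 0.199
finger_force: 61.7
time_s: 5.2
ee_pos: [481.4, 308.9, 265.9]
tcp_rot: [0.001, 0.005, 1.0, 0.0]
ft_force: [0.6, 0.1, -5.7]
finger_gap: 0.197
finger_force: 61.7
t 5.2 at [481.4 308.9 265.9] yaw 3.132 F [ 0.6  0.1 -5.7] gap 0.197 q [-0.28  0.74 -0.73  1.43  0.51  1.17  0.48]
dx -4.10 dy -24.85 dz 0.19 turn -0.010
```

```bash
python3 -m pendant '[{"dx":-0.3,"dy":-1.5,"dz":0,"turn":-0.01,"grip":1},{"dx":-0.9,"dy":-4.5,"dz":0,"turn":-0.01,"grip":1},{"dx":-1.5,"dy":-8,"dz":0,"turn":-0.01,"grip":1},{"dx":-2.1,"dy":-12,"dz":0,"turn":-0.01,"grip":1},{"dx":-2.7,"dy":-16,"dz":0,"turn":-0.01,"grip":1}]'
python3 -m pendant '[{"dx":-0.6,"dy":-4,"dz":0,"turn":0,"grip":1},{"dx":-1.1,"dy":-7,"dz":0,"turn":0,"grip":1},{"dx":-1.4,"dy":-9,"dz":0,"turn":0,"grip":1},{"dx":-1.4,"dy":-9,"dz":0,"turn":0,"grip":1},{"dx":-1.4,"dy":-9,"dz":0,"turn":0,"grip":1}]'
cat >> h.py <<'E'
def wrist():
    c=robot.calibration("wrist");T=np.array(c["cam_to_world"]);K=np.array(c["mtx"])
    im,d=robot.read_camera("wrist");im=np.array(im);d=np.array(d)
    v,u=np.mgrid[0:480,0:640].astype(float); a=(u-K[0,2])/K[0,0]; b=(v-K[1,2])/K[1,1]; th=np.hypot(a,b)+1e-9
    t=np.tan(th)/th; P=np.stack([a*t*d,-b*t*d,-d],-1); W=P@T[:3,:3].T+T[:3,3]; W[d<=0]=np.nan
    return im,W
E
python3 - <<'E'
from h import *
legs((537,-103,264,np.pi))
im,W=wrist(); cv2.imwrite("pics/w3.png",im); np.savez("w3.npz",W=W)
x,y,h=W[...,0],W[...,1],W[...,2]; r=np.hypot(x-537,y+103)
k=(r<25)&(h>55)&(h<68); q=W[k][:,:2].astype(np.float32); print("stubtop",k.sum(),q.mean(0),cv2.minEnclosingCircle(q),h[k].mean())
for lo,hi in((20,26),(26,32),(32,38)):
  k=(r<35)&(h>lo)&(h<hi);q=W[k][:,:2].astype(np.float64)
  if len(q)>10:
    A=np.c_[2*q,np.ones(len(q))]; s=np.linalg.lstsq(A,(q**2).sum(1),rcond=None)[0]; print(lo,len(q),s[:2],np.sqrt(s[2]+s[:2]@s[:2]))
# held beaker
p=robot.state()["ee_pos"]
k=(np.hypot(x-p[0],y-p[1])<60)&(abs(h-(p[2]-5))<7)
print("held top",k.sum(),cv2.minEnclosingCircle(W[k][:,:2].astype(np.float32)),h[k].mean())
E
```

```text
time_s: 5.7
ee_pos: [506.4, 146.8, 263.9]
tcp_rot: [-0.001, -0.0, 1.0, -0.0]
ft_force: [1.1, -0.2, -4.9]
finger_gap: 0.199
finger_force: 61.8
time_s: 6.2
ee_pos: [520.4, 58.4, 264.2]
tcp_rot: [-0.001, 0.0, 1.0, 0.0]
ft_force: [0.4, 0.9, -4.9]
finger_gap: 0.2
finger_force: 61.7
t 6.2 at [520.4  58.4 264.2] yaw 3.141 F [ 0.4  0.9 -4.9] gap 0.2 q [ 0.24  0.68 -0.78  1.6   0.52  1.08  0.88]
dx -1.66 dy -16.14 dz 0.02 turn -0.000
stubtop 314 [ 534.2786  -101.89732] ((535.5504760742188, -103.55282592773438), 11.85824203491211) 59.13293203983552
20 76 [ 534.81506656 -102.57373778] 18.774799018941852
26 78 [ 535.36651625 -103.39513845] 19.324545534131307
32 73 [ 535.47789663 -103.2110674 ] 19.445364559338593
held top 20478 ((519.0215454101562, 59.01042556762695), 50.391597747802734) 259.0253099127503
```

View pics/w3.png

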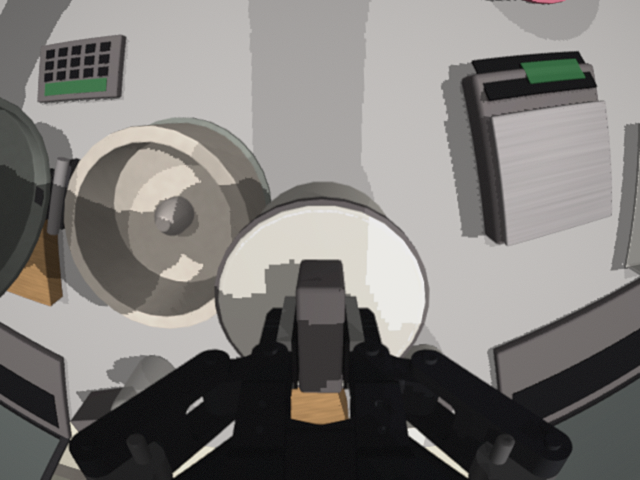

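The view shows the beaker held squarely, its top centre at about (322,300). The stub in the pot is at (174,215). Both were measured in the same camera frame, so the shift needed is (+16, -162) mm.

```bash
python3 -m pendant '[{"dx":-0.2,"dy":-1.5,"dz":0,"turn":0,"grip":1},{"dx":-0.5,"dy":-5,"dz":0,"turn":0,"grip":1},{"dx":-0.9,"dy":-9,"dz":0,"turn":0,"grip":1},{"dx":-1.3,"dy":-13,"dz":0,"turn":0,"grip":1},{"dx":-1.6,"dy":-16.2,"dz":0,"turn":0,"grip":1}]'
python3 -m pendant '[{"dx":0,"dy":0,"dz":0.5,"turn":0,"grip":1},{"dx":0,"dy":0,"dz":2.5,"turn":0,"grip":1},{"dx":0,"dy":0,"dz":5,"turn":0,"grip":1},{"dx":0,"dy":0,"dz":6,"turn":0,"grip":1},{"dx":0,"dy":0,"dz":6,"turn":0,"grip":1}]'
python3 -c "
from h import *
legs((536.6,-103.6,142,np.pi))"
```

```text
time_s: 6.75
ee_pos: [536.7, -105.6, 264.6]
tcp_rot: [-0.0, 0.0, 1.0, -0.0]
ft_force: [0.8, 0.4, -5.8]
finger_gap: 0.2
finger_force: 61.8
time_s: 7.25
ee_pos: [536.4, -103.0, 204.0]
tcp_rot: [-0.001, -0.001, 1.0, 0.0]
ft_force: [0.4, -0.5, -5.1]
finger_gap: 0.197
finger_force: 61.4
t 7.25 at [ 536.4 -103.   204. ] yaw -3.14 F [ 0.4 -0.5 -5.1] gap 0.197 q [ 0.51  0.79 -0.76  1.62  0.62  1.    1.12]
dx -0.02 dy -0.06 dz 6.20 turn -6.282
```

```bash
python3 -m pendant '[{"dx":0,"dy":0,"dz":1,"turn":0,"grip":1},{"dx":0,"dy":0,"dz":2.5,"turn":0,"grip":1},{"dx":0,"dy":0,"dz":4.5,"turn":0,"grip":1},{"dx":0,"dy":0,"dz":5.8,"turn":0,"grip":1},{"dx":0,"dy":0,"dz":6.2,"turn":0,"grip":1}]'
python3 -m pendant '[{"dx":0,"dy":0,"dz":0.2,"turn":0,"grip":1},{"dx":0,"dy":0,"dz":0.4,"turn":0,"grip":1},{"dx":0,"dy":0,"dz":0.6,"turn":0,"grip":1},{"dx":0,"dy":0,"dz":0.8,"turn":0,"grip":1},{"dx":0,"dy":0,"dz":0.8,"turn":0,"grip":1}]'
python3 -m pendant '[{"dx":0,"dy":0,"dz":0.1,"turn":0,"grip":1},{"dx":0,"dy":0,"dz":0.2,"turn":0,"grip":1},{"dx":0,"dy":0,"dz":0.3,"turn":0,"grip":1},{"dx":0,"dy":0,"dz":0.4,"turn":0,"grip":1},{"dx":0,"dy":0,"dz":0.4,"turn":0,"grip":1}]'
```

```text
time_s: 7.75
ee_pos: [536.6, -103.4, 142.0]
tcp_rot: [-0.0, -0.0, 1.0, 0.0]
ft_force: [-1.1, 0.8, -5.6]
finger_gap: 0.196
finger_force: 61.4
time_s: 8.25
ee_pos: [536.8, -103.5, 134.8]
tcp_rot: [-0.0, -0.0, 1.0, 0.0]
ft_force: [0.2, 0.5, -5.4]
finger_gap: 0.198
finger_force: 61.4
time_s: 8.75
ee_pos: [536.7, -103.4, 130.8]
tcp_rot: [-0.0, -0.0, 1.0, 0.0]
ft_force: [-0.1, -0.6, -5.4]
finger_gap: 0.199
finger_force: 61.4
```

```bash
python3 -m pendant '[{"dx":0,"dy":0,"dz":0.1,"turn":0,"grip":1},{"dx":0,"dy":0,"dz":0.3,"turn":0,"grip":1},{"dx":0,"dy":0,"dz":0.5,"turn":0,"grip":1},{"dx":0,"dy":0,"dz":0.6,"turn":0,"grip":1},{"dx":0,"dy":0,"dz":0.6,"turn":0,"grip":1}]'
python3 -m pendant '[{"dx":0,"dy":0,"dz":0.1,"turn":0,"grip":1},{"dx":0,"dy":0,"dz":0.2,"turn":0,"grip":1},{"dx":0,"dy":0,"dz":0.3,"turn":0,"grip":1},{"dx":0,"dy":0,"dz":0.4,"turn":0,"grip":1},{"dx":0,"dy":0,"dz":0.4,"turn":0,"grip":1}]'
python3 -m pendant '[{"dx":0,"dy":0,"dz":0.05,"turn":0,"grip":1},{"dx":0,"dy":0,"dz":0.1,"turn":0,"grip":1},{"dx":0,"dy":0,"dz":0.15,"turn":0,"grip":1},{"dx":0,"dy":0,"dz":0.2,"turn":0,"grip":1},{"dx":0,"dy":0,"dz":0.2,"turn":0,"grip":1}]'
```

```text
time_s: 9.25
ee_pos: [536.7, -103.4, 124.7]
tcp_rot: [-0.0, -0.0, 1.0, 0.0]
ft_force: [-0.4, 1.0, -5.8]
finger_gap: 0.198
finger_force: 61.4
time_s: 9.75
ee_pos: [536.7, -103.5, 120.7]
tcp_rot: [-0.0, -0.0, 1.0, 0.0]
ft_force: [0.7, 0.0, -5.7]
finger_gap: 0.197
finger_force: 61.4
time_s: 10.25
ee_pos: [536.7, -103.5, 118.8]
tcp_rot: [-0.0, -0.0, 1.0, 0.0]
ft_force: [1.0, -0.1, -5.5]
finger_gap: 0.198
finger_force: 61.4
```

Still free. Continuing in 2 to 3 mm steps.

```bash
python3 -m pendant '[{"dx":0,"dy":0,"dz":0.05,"turn":0,"grip":1},{"dx":0,"dy":0,"dz":0.1,"turn":0,"grip":1},{"dx":0,"dy":0,"dz":0.15,"turn":0,"grip":1},{"dx":0,"dy":0,"dz":0.2,"turn":0,"grip":1},{"dx":0,"dy":0,"dz":0.2,"turn":0,"grip":1}]'
python3 -m pendant '[{"dx":0,"dy":0,"dz":0.05,"turn":0,"grip":1},{"dx":0,"dy":0,"dz":0.1,"turn":0,"grip":1},{"dx":0,"dy":0,"dz":0.15,"turn":0,"grip":1},{"dx":0,"dy":0,"dz":0.2,"turn":0,"grip":1},{"dx":0,"dy":0,"dz":0.2,"turn":0,"grip":1}]'
python3 -m pendant '[{"dx":0,"dy":0,"dz":0.05,"turn":0,"grip":1},{"dx":0,"dy":0,"dz":0.1,"turn":0,"grip":1},{"dx":0,"dy":0,"dz":0.15,"turn":0,"grip":1},{"dx":0,"dy":0,"dz":0.2,"turn":0,"grip":1},{"dx":0,"dy":0,"dz":0.2,"turn":0,"grip":1}]'
```

```text
time_s: 10.75
ee_pos: [536.8, -103.5, 116.8]
tcp_rot: [-0.0, -0.0, 1.0, 0.0]
ft_force: [0.6, 0.5, -6.1]
finger_gap: 0.198
finger_force: 61.4
time_s: 11.25
ee_pos: [536.7, -103.5, 114.8]
tcp_rot: [-0.0, -0.0, 1.0, 0.0]
ft_force: [-0.1, 0.2, -5.9]
finger_gap: 0.194
finger_force: 61.4
time_s: 11.75
ee_pos: [536.8, -103.6, 112.8]
tcp_rot: [-0.0, -0.0, 1.0, -0.0]
ft_force: [-0.2, -1.1, -4.8]
finger_gap: 0.198
finger_force: 61.6
```

```bash
python3 -m pendant '[{"dx":0,"dy":0,"dz":0.1,"turn":0,"grip":1},{"dx":0,"dy":0,"dz":0.2,"turn":0,"grip":1},{"dx":0,"dy":0,"dz":0.3,"turn":0,"grip":1},{"dx":0,"dy":0,"dz":0.4,"turn":0,"grip":1},{"dx":0,"dy":0,"dz":0.4,"turn":0,"grip":1}]'
python3 -m pendant '[{"dx":0,"dy":0,"dz":0.2,"turn":0,"grip":1},{"dx":0,"dy":0,"dz":0.4,"turn":0,"grip":1},{"dx":0,"dy":0,"dz":0.6,"turn":0,"grip":1},{"dx":0,"dy":0,"dz":0.8,"turn":0,"grip":1},{"dx":0,"dy":0,"dz":0.8,"turn":0,"grip":1}]'
python3 -m pendant '[{"dx":0,"dy":0,"dz":0.1,"turn":0,"grip":1},{"dx":0,"dy":0,"dz":0.2,"turn":0,"grip":1},{"dx":0,"dy":0,"dz":0.3,"turn":0,"grip":1},{"dx":0,"dy":0,"dz":0.4,"turn":0,"grip":1},{"dx":0,"dy":0,"dz":0.5,"turn":0,"grip":1}]'
```

```text
time_s: 12.25
ee_pos: [536.8, -103.5, 108.7]
tcp_rot: [-0.0, -0.0, 1.0, 0.0]
ft_force: [1.2, -1.7, -6.0]
finger_gap: 0.197
finger_force: 61.6
time_s: 12.75
ee_pos: [536.7, -103.5, 100.6]
tcp_rot: [-0.0, -0.0, 1.0, 0.0]
ft_force: [0.9, -2.4, -6.1]
finger_gap: 0.193
finger_force: 61.2
time_s: 13.25
ee_pos: [536.8, -103.5, 95.8]
tcp_rot: [0.0, -0.0, 1.0, 0.0]
ft_force: [1.3, -2.5, -4.0]
finger_gap: 0.194
finger_force: 61.7
```

Light side contact of about 2.5 N. Floor contact is expected at TCP z of about 89 to 90.

```bash
python3 -m pendant '[{"dx":0,"dy":0.02,"dz":0.1,"turn":0,"grip":1},{"dx":0,"dy":0.04,"dz":0.2,"turn":0,"grip":1},{"dx":0,"dy":0.05,"dz":0.3,"turn":0,"grip":1},{"dx":0,"dy":0.05,"dz":0.4,"turn":0,"grip":1},{"dx":0,"dy":0.05,"dz":0.4,"turn":0,"grip":1}]'
python3 -m pendant '[{"dx":0,"dy":0,"dz":0.03,"turn":0,"grip":1},{"dx":0,"dy":0,"dz":0.06,"turn":0,"grip":1},{"dx":0,"dy":0,"dz":0.09,"turn":0,"grip":1},{"dx":0,"dy":0,"dz":0.1,"turn":0,"grip":1},{"dx":0,"dy":0,"dz":0.1,"turn":0,"grip":1}]'
```

```text
time_s: 13.75
ee_pos: [536.8, -103.2, 91.8]
tcp_rot: [0.0, -0.0, 1.0, -0.0]
ft_force: [2.5, -4.6, -3.5]
finger_gap: 0.201
finger_force: 61.8
time_s: 14.25
ee_pos: [536.8, -103.2, 90.9]
tcp_rot: [0.0, -0.0, 1.0, -0.0]
ft_force: [0.7, -5.8, -2.4]
finger_gap: 0.201
finger_force: 61.9
```

```bash
python3 -m pendant '[{"dx":-0.02,"dy":-0.05,"dz":0,"turn":0,"grip":1},{"dx":-0.02,"dy":-0.1,"dz":0,"turn":0,"grip":1},{"dx":-0.02,"dy":-0.12,"dz":0.03,"turn":0,"grip":1},{"dx":-0.02,"dy":-0.12,"dz":0.05,"turn":0,"grip":1},{"dx":-0.02,"dy":-0.12,"dz":0.05,"turn":0,"grip":1}]'
python3 -m pendant '[{"dx":0,"dy":0,"dz":0.02,"turn":0,"grip":1},{"dx":0,"dy":0,"dz":0.04,"turn":0,"grip":1},{"dx":0,"dy":0,"dz":0.06,"turn":0,"grip":1},{"dx":0,"dy":0,"dz":0.06,"turn":0,"grip":1},{"dx":0,"dy":0,"dz":0.06,"turn":0,"grip":1}]'
```

```text
time_s: 14.75
ee_pos: [536.9, -103.9, 90.3]
tcp_rot: [-0.0, -0.0, 1.0, 0.0]
ft_force: [-0.3, 0.4, -5.2]
finger_gap: 0.196
finger_force: 61.4
time_s: 15.25
ee_pos: [537.1, -103.8, 90.0]
tcp_rot: [0.0, -0.0, 1.0, 0.0]
ft_force: [-1.8, 3.9, 4.4]
finger_gap: 0.196
finger_force: 62.7
```

The beaker is down on the floor: the vertical force went from -5.2 to +4.4 N at z = 90, as expected. Releasing.

```bash
python3 -m pendant '[{"dx":0,"dy":0,"dz":0,"turn":0,"grip":0.7},{"dx":0,"dy":0,"dz":0,"turn":0,"grip":0.5},{"dx":0,"dy":0,"dz":0,"turn":0,"grip":0.4},{"dx":0,"dy":0,"dz":0,"turn":0,"grip":0.4},{"dx":0,"dy":0,"dz":0,"turn":0,"grip":0.4}]'
python3 -m pendant '[{"dx":0,"dy":0,"dz":-0.3,"turn":0,"grip":0.4},{"dx":0,"dy":0,"dz":-1.5,"turn":0,"grip":0.4},{"dx":0,"dy":0,"dz":-4,"turn":0,"grip":0.4},{"dx":0,"dy":0,"dz":-7,"turn":0,"grip":0.4},{"dx":0,"dy":0,"dz":-10,"turn":0,"grip":0.4}]'
python3 -m pendant '[{"dx":0,"dy":0,"dz":-4,"turn":0,"grip":0.4},{"dx":0,"dy":0,"dz":-8,"turn":0,"grip":0.4},{"dx":0,"dy":0,"dz":-12,"turn":0,"grip":1},{"dx":0,"dy":0,"dz":-15,"turn":0,"grip":1},{"dx":0,"dy":0,"dz":-16,"turn":0,"grip":1}]'
python3 - <<'E'
from h import *
im,W=wrist(); cv2.imwrite("pics/w4.png",im)
x,y,h=W[...,0],W[...,1],W[...,2]; r=np.hypot(x-536,y+103)
k=(r<60)&(h>75)&(h<93); q=W[k]; A=np.c_[q[:,:2],np.ones(len(q))]
print("beaker top",k.sum(),cv2.minEnclosingCircle(q[:,:2].astype(np.float32)),np.median(q[:,2]),"slope",np.linalg.lstsq(A,q[:,2],rcond=None)[0][:2])
k=(r<40)&(h>105)&(h<125); print("handle top",k.sum(),cv2.minAreaRect(W[k][:,:2].astype(np.float32)),np.median(h[k]))
z=cam("top"); W=pts(z[1],z[2],z[3]); 
L=W[(W[...,2]>130)&(W[...,0]>380)&(W[...,0]<590)&(W[...,1]<-190)&(W[...,1]>-320)]; mu=L.mean(0); e,v=np.linalg.eigh(np.cov((L-mu).T)); print("lid",len(L),v[:,0],L[:,2].max())
u=np.array([.37,.929]); H=np.array([537,-104])-112*u; pr=(L[:,:2]-H)@u; print("behind",np.percentile(pr,[1,50,99]))
for zz in(280,290,300): s=abs(L[:,2]-zz)<5; print(zz,np.percentile(pr[s],[3,97]))
legs()
E
```

```text
time_s: 15.75
ee_pos: [537.0, -104.2, 89.8]
tcp_rot: [-0.0, -0.0, 1.0, 0.0]
ft_force: [0.6, 0.2, 0.1]
finger_gap: 0.602
finger_force: 0.0
time_s: 16.25
ee_pos: [536.8, -103.9, 191.8]
tcp_rot: [0.0, -0.0, 1.0, 0.0]
ft_force: [0.2, -0.3, 0.3]
finger_gap: 0.597
finger_force: 0.0
time_s: 16.75
ee_pos: [537.2, -103.6, 353.4]
tcp_rot: [0.002, -0.0, 1.0, 0.0]
ft_force: [-0.6, 0.3, -0.7]
finger_gap: 0.094
finger_force: 0.0
beaker top 5151 ((535.3447875976562, -102.45545196533203), 50.46965408325195) 84.41286187184642 slope [-3.84443000e-05 -2.15647058e-04]
handle top 782 ((534.5763549804688, -102.10843658447266), (16.976282119750977, 48.85271072387695), 89.8233642578125) 114.33996049689381
lid 251 [-0.46846069  0.5312765  -0.70589649] 743.8817033400054
behind [-39.06641675 -26.38104139  -9.60313802]Traceback (most recent call last):
  File "<stdin>", line 10, in <module>
    return _quantile_unchecked(
        a, q, axis, out, overwrite_input, method, keepdims, weights)
    return _ureduce(a,
                    func=_quantile_ureduce_func,
    ...<5 lines>...
                    overwrite_input=overwrite_input,
                    method=method)
    r = func(a, **kwargs)
    result = _quantile(arr,
                       quantiles=q,
    ...<2 lines>...
                       out=out,
                       weights=wgt)
    slices_having_nans = np.isnan(arr[-1, ...])
                                  ~~~^^^^^^^^^
IndexError: index -1 is out of bounds for axis 0 with size 0
```

The beaker is home: top level at z = 84.4, concentric with the stub. Next, the lid profile from the first picture; the lid has not been touched since.

Run:
```python
from h import *
u=np.array([.37,.929]); H=np.array([536.5,-103.7])-112*u
for n in("top","scene"):
    z=np.load(n+"0.npz"); W=pts(z["d"],z["K"],z["T"])
    P=(W[...,:2]-H)@u; Q=(W[...,:2]-H)@np.array([u[1],-u[0]]); h=W[...,2]
    k=(h>120)&(h<330)&(P<20)&(P>-110)&(abs(Q)<110)
    print(n,k.sum(),"width",np.percentile(Q[k],[1,99]))
    for zz in range(150,321,20):
        s=k&(abs(h-zz)<8); 
        if s.sum()>5: print(zz,s.sum(),np.percentile(P[s],[3,50,97]).round())
for pr in(-115,-85): legs((*(H+pr*u),400,1.19),(*(H+pr*u),275,1.19))
```

```text
top 3222 width [-99.91611042  94.70501713]
150 258 [-31. -28.  -9.]
170 240 [-35. -33. -13.]
190 225 [-39. -37. -17.]
210 202 [-43. -41. -21.]
230 174 [-50. -44. -24.]
250 90 [-56. -41. -27.]
270 169 [-61. -45. -31.]
290 363 [-66. -51. -36.]
310 526 [-67. -51. -39.]
scene 4008 width [-96.42774283  98.65758392]
150 327 [-35. -29.  -8.]
170 370 [-39. -33. -12.]
190 392 [-43. -37. -17.]
210 406 [-48. -41. -21.]
230 411 [-51. -45. -25.]
250 380 [-54. -48. -27.]
270 313 [-58. -52. -30.]
290 192 [-64. -52. -34.]
310 125 [-66. -45. -34.]
t 16.85 at [ 537.  -103.9  351.2] yaw -3.141 F [-0.2  0.9 -0.7] gap -0.001 q [ 0.54  0.64 -0.84  1.35  0.47  1.36  1.27]
dx 8.46 dy -21.06 dz -4.88 turn -4.331
dx 0.00 dy 0.00 dz 12.50 turn -0.000
t 16.85 at [ 537.  -103.9  351.2] yaw -3.141 F [-0.2  0.9 -0.7] gap -0.001 q [ 0.54  0.64 -0.84  1.35  0.47  1.36  1.27]
dx 7.35 dy -18.28 dz -4.88 turn -4.331
dx 0.00 dy 0.00 dz 12.50 turn -0.000
```

View pics/w4.png

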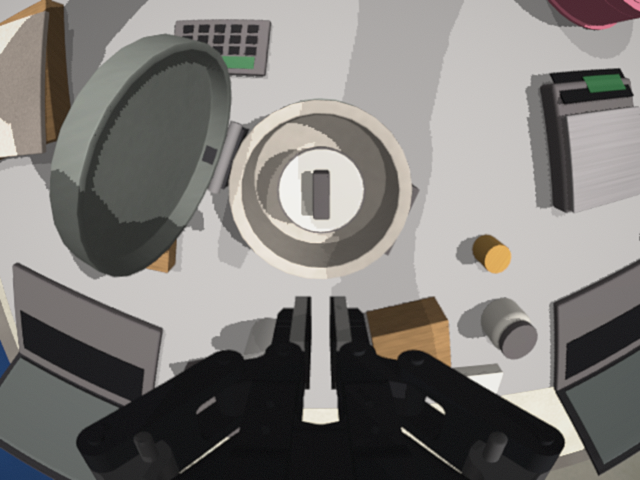

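The view shows the beaker home at (321,188), centred over the stub. The lid is open at (145,155), and the calculator and other objects are untouched. Next I go over and behind the lid.

```bash
python3 -m pendant '[{"dx":0.8,"dy":-2,"dz":-3,"turn":0.14,"grip":1},{"dx":2.5,"dy":-6.5,"dz":-4.9,"turn":0.28,"grip":1},{"dx":4.5,"dy":-11.2,"dz":-4.9,"turn":0.42,"grip":1},{"dx":6.5,"dy":-16,"dz":-4.9,"turn":0.56,"grip":1},{"dx":8.5,"dy":-21,"dz":-4.9,"turn":0.7,"grip":1}]'
python3 -m pendant '[{"dx":0,"dy":0,"dz":0,"turn":0.14,"grip":1},{"dx":0,"dy":0,"dz":0,"turn":0.28,"grip":1},{"dx":0,"dy":0,"dz":0,"turn":0.42,"grip":1},{"dx":0,"dy":0,"dz":0,"turn":0.56,"grip":1},{"dx":0,"dy":0,"dz":0,"turn":0.7,"grip":1}]'
python3 -m pendant '[{"dx":0,"dy":0,"dz":0,"turn":0.14,"grip":1},{"dx":0,"dy":0,"dz":0,"turn":0.28,"grip":1},{"dx":0,"dy":0,"dz":0,"turn":0.42,"grip":1},{"dx":0,"dy":0,"dz":0,"turn":0.55,"grip":1},{"dx":0,"dy":0,"dz":0,"turn":0.55,"grip":1}]'
cat >> h.py <<'E'
U=np.array([.37,.929]); H=np.array([536.5,-103.7])-112*U
def pq():
    s=robot.state(); d=np.array(s["ee_pos"])[:2]-H
    print("pr %.1f q %.1f"%(d@U,d@np.array([U[1],-U[0]])))
E
python3 -c "
from h import *
pq(); legs((*(H-115*U),400,1.19),(*(H-115*U),278,1.19))"
```

```text
time_s: 17.35
ee_pos: [453.7, -308.0, 397.9]
tcp_rot: [-0.001, 0.345, 0.938, 0.0]
ft_force: [1.2, -0.4, -0.3]
finger_gap: -0.002
finger_force: 0.0
time_s: 17.85
ee_pos: [454.8, -306.2, 397.5]
tcp_rot: [-0.001, 0.646, 0.763, -0.0]
ft_force: [0.2, 0.5, -0.0]
finger_gap: 0.002
finger_force: 0.0
time_s: 18.35
ee_pos: [455.0, -306.1, 397.7]
tcp_rot: [-0.001, 0.828, 0.56, -0.001]
ft_force: [0.3, 0.2, -0.3]
finger_gap: 0.001
finger_force: 0.0
pr -106.2 q -0.8
t 18.35 at [ 455.  -306.1  397.7] yaw 1.189 F [ 0.3  0.2 -0.3] gap 0.001 q [ 0.7   0.54 -0.34  1.23  0.17  1.4  -0.  ]
dx -0.88 dy 0.09 dz -0.23 turn -0.001
dx 0.00 dy 0.00 dz 12.20 turn -0.000
```

```bash
python3 -m pendant '[{"dx":-0.9,"dy":0.1,"dz":2,"turn":0,"grip":1},{"dx":-0.9,"dy":0.1,"dz":5,"turn":0,"grip":1},{"dx":-0.9,"dy":0.1,"dz":8.5,"turn":0,"grip":1},{"dx":-0.9,"dy":0.1,"dz":11,"turn":0,"grip":1},{"dx":-0.9,"dy":0.1,"dz":12,"turn":0,"grip":1}]'
python3 -m pendant '[{"dx":0.5,"dy":0,"dz":0,"turn":0,"grip":1},{"dx":1,"dy":0,"dz":0,"turn":0,"grip":1},{"dx":1.5,"dy":0,"dz":0,"turn":0,"grip":1},{"dx":2,"dy":0,"dz":0,"turn":0,"grip":1},{"dx":2.3,"dy":0,"dz":0,"turn":0,"grip":1}]'
python3 -m pendant '[{"dx":0.2,"dy":0,"dz":0,"turn":0,"grip":1},{"dx":0.4,"dy":0,"dz":0,"turn":0,"grip":1},{"dx":0.6,"dy":0,"dz":0,"turn":0,"grip":1},{"dx":0.8,"dy":0,"dz":0,"turn":0,"grip":1},{"dx":1,"dy":0,"dz":0,"turn":0,"grip":1}]'
python3 -c "
from h import *
pq()"
```

```text
time_s: 18.85
ee_pos: [451.9, -314.6, 276.3]
tcp_rot: [-0.002, 0.827, 0.563, -0.001]
ft_force: [1.1, 0.7, -0.1]
finger_gap: 0.002
finger_force: 0.0
time_s: 19.35
ee_pos: [461.7, -293.0, 279.3]
tcp_rot: [0.0, 0.827, 0.562, 0.0]
ft_force: [-0.5, 0.2, -0.7]
finger_gap: -0.003
finger_force: 0.0
time_s: 19.85
ee_pos: [465.1, -284.3, 278.8]
tcp_rot: [-0.0, 0.828, 0.561, 0.0]
ft_force: [0.1, -0.5, 0.4]
finger_gap: 0.001
finger_force: 0.0
pr -82.2 q 0.4
```

```bash
python3 -m pendant '[{"dx":0.2,"dy":0,"dz":0,"turn":0,"grip":1},{"dx":0.4,"dy":0,"dz":0,"turn":0,"grip":1},{"dx":0.6,"dy":0,"dz":0,"turn":0,"grip":1},{"dx":0.8,"dy":0,"dz":0,"turn":0,"grip":1},{"dx":1,"dy":0,"dz":0,"turn":0,"grip":1}]'
python3 -m pendant '[{"dx":0.2,"dy":0,"dz":0,"turn":0,"grip":1},{"dx":0.4,"dy":0,"dz":0,"turn":0,"grip":1},{"dx":0.6,"dy":0,"dz":0,"turn":0,"grip":1},{"dx":0.8,"dy":0,"dz":0,"turn":0,"grip":1},{"dx":1,"dy":0,"dz":0,"turn":0,"grip":1}]'
python3 -c "
from h import *
pq()"
```

```text
time_s: 20.35
ee_pos: [468.5, -276.0, 279.1]
tcp_rot: [0.001, 0.828, 0.561, -0.0]
ft_force: [-3.0, -6.2, 4.7]
finger_gap: 0.003
finger_force: 3.3
time_s: 20.85
ee_pos: [472.3, -266.6, 279.1]
tcp_rot: [0.001, 0.828, 0.561, -0.0]
ft_force: [-1.9, -5.3, 4.5]
finger_gap: 0.001
finger_force: 3.0
pr -63.1 q 0.6
```

```bash
python3 -m pendant '[{"dx":0.3,"dy":0,"dz":-0.08,"turn":0,"grip":1},{"dx":0.6,"dy":0,"dz":-0.15,"turn":0,"grip":1},{"dx":0.9,"dy":0,"dz":-0.22,"turn":0,"grip":1},{"dx":1.2,"dy":0,"dz":-0.28,"turn":0,"grip":1},{"dx":1.5,"dy":0,"dz":-0.33,"turn":0,"grip":1}]'
python3 -m pendant '[{"dx":0.3,"dy":0,"dz":-0.05,"turn":0,"grip":1},{"dx":0.6,"dy":0,"dz":-0.1,"turn":0,"grip":1},{"dx":0.9,"dy":0,"dz":-0.15,"turn":0,"grip":1},{"dx":1.2,"dy":0,"dz":-0.2,"turn":0,"grip":1},{"dx":1.5,"dy":0,"dz":-0.25,"turn":0,"grip":1}]'
python3 -c "
from h import *
pq()"
```

```text
time_s: 21.35
ee_pos: [477.9, -252.5, 282.3]
tcp_rot: [0.001, 0.828, 0.561, -0.0]
ft_force: [-1.0, -4.5, 3.3]
finger_gap: -0.004
finger_force: 2.5
time_s: 21.85
ee_pos: [483.5, -238.4, 284.6]
tcp_rot: [0.0, 0.828, 0.561, -0.0]
ft_force: [0.8, -5.4, -1.6]
finger_gap: 0.001
finger_force: 2.2
pr -32.7 q 0.6
```

```bash
python3 -m pendant '[{"dx":0.4,"dy":0,"dz":-0.05,"turn":0,"grip":1},{"dx":0.8,"dy":0,"dz":-0.1,"turn":0,"grip":1},{"dx":1.2,"dy":0,"dz":-0.15,"turn":0,"grip":1},{"dx":1.6,"dy":0,"dz":-0.2,"turn":0,"grip":1},{"dx":2,"dy":0,"dz":-0.2,"turn":0,"grip":1}]'
python3 -m pendant '[{"dx":0.4,"dy":0,"dz":0,"turn":0,"grip":1},{"dx":0.8,"dy":0,"dz":0,"turn":0,"grip":1},{"dx":1.2,"dy":0,"dz":0.05,"turn":0,"grip":1},{"dx":1.6,"dy":0,"dz":0.1,"turn":0,"grip":1},{"dx":2,"dy":0,"dz":0.15,"turn":0,"grip":1}]'
python3 -m pendant '[{"dx":0.4,"dy":0,"dz":0.05,"turn":0,"grip":1},{"dx":0.8,"dy":0,"dz":0.1,"turn":0,"grip":1},{"dx":1.2,"dy":0,"dz":0.15,"turn":0,"grip":1},{"dx":1.6,"dy":0,"dz":0.25,"turn":0,"grip":1},{"dx":2,"dy":0,"dz":0.35,"turn":0,"grip":1}]'
python3 -c "
from h import *
pq()"
```

```text
time_s: 22.35
ee_pos: [490.9, -219.1, 286.5]
tcp_rot: [-0.0, 0.828, 0.561, -0.0]
ft_force: [-0.9, -3.3, -1.6]
finger_gap: 0.002
finger_force: 1.9
time_s: 22.85
ee_pos: [498.5, -200.3, 285.3]
tcp_rot: [0.0, 0.828, 0.561, 0.0]
ft_force: [-1.2, -2.1, 4.9]
finger_gap: 0.002
finger_force: 2.0
time_s: 23.35
ee_pos: [505.9, -181.8, 281.5]
tcp_rot: [-0.0, 0.828, 0.561, 0.0]
ft_force: [-0.6, -1.0, 2.7]
finger_gap: 0.0
finger_force: 1.6
pr 28.1 q 0.5
```

```bash
python3 -m pendant '[{"dx":0.35,"dy":0,"dz":0.07,"turn":0,"grip":1},{"dx":0.7,"dy":0,"dz":0.15,"turn":0,"grip":1},{"dx":1.1,"dy":0,"dz":0.23,"turn":0,"grip":1},{"dx":1.45,"dy":0,"dz":0.32,"turn":0,"grip":1},{"dx":1.8,"dy":0,"dz":0.42,"turn":0,"grip":1}]'
python3 -m pendant '[{"dx":0.35,"dy":0,"dz":0.1,"turn":0,"grip":1},{"dx":0.7,"dy":0,"dz":0.22,"turn":0,"grip":1},{"dx":1.1,"dy":0,"dz":0.35,"turn":0,"grip":1},{"dx":1.45,"dy":0,"dz":0.45,"turn":0,"grip":1},{"dx":1.8,"dy":0,"dz":0.55,"turn":0,"grip":1}]'
python3 - <<'E'
from h import *
pq()
z=cam("scene"); W=pts(z[1],z[2],z[3]); P=(W[...,:2]-H)@U; Q=(W[...,:2]-H)@np.array([U[1],-U[0]]); h=W[...,2]
k=(abs(Q)<100)&(abs(Q)>35)&(P>-60)&(P<230)&(h>112)&(h<330); A=np.c_[P[k],h[k]]
cv2.imwrite("pics/s5.png",z[0]); mu=A.mean(0); e,v=np.linalg.eigh(np.cov((A-mu).T)); print(len(A),"lid angle",np.arctan2(*(v[::-1,1]*np.sign(v[1,1]))),np.sqrt(e))
E
```

```text
time_s: 23.85
ee_pos: [512.4, -165.2, 277.2]
tcp_rot: [-0.0, 0.828, 0.561, -0.0]
ft_force: [-0.4, -3.8, -0.3]
finger_gap: 0.001
finger_force: 1.0
time_s: 24.35
ee_pos: [519.1, -148.4, 271.8]
tcp_rot: [-0.0, 0.828, 0.561, 0.0]
ft_force: [-0.7, -2.6, 0.8]
finger_gap: -0.001
finger_force: 0.7
pr 64.1 q 0.4
1349 lid angle 1.025273089584225 [ 9.0295526 61.7695391]
```

View pics/s5.png

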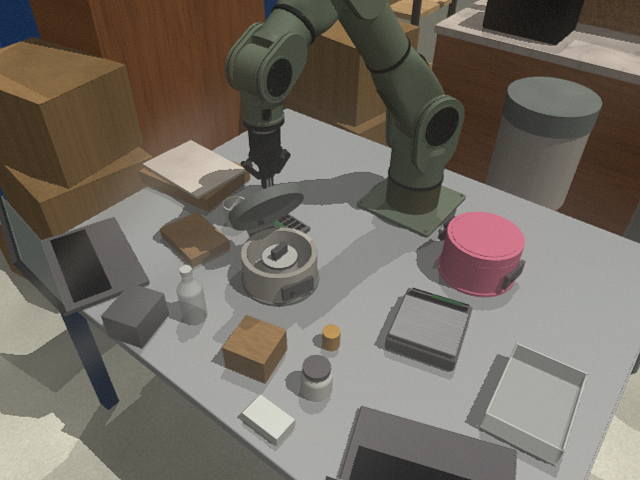

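The lid is at 1.03 rad, edge near (265,207), with fingers behind it and the push force fading. One more step to about 0.9, then I back off and check whether it falls.

```bash
cat >> h.py <<'E'
def lid():
    z=cam("scene"); W=pts(z[1],z[2],z[3]); P=(W[...,:2]-H)@U; Q=(W[...,:2]-H)@np.array([U[1],-U[0]]); h=W[...,2]
    k=(abs(Q)<100)&(abs(Q)>35)&(P>-60)&(P<230)&(h>112)&(h<330); A=np.c_[P[k],h[k]]
    mu=A.mean(0); e,v=np.linalg.eigh(np.cov((A-mu).T)); v=v[:,1]*np.sign(v[1,1]); print(robot.state()["time_s"],"lid",np.arctan2(v[1],v[0]).round(3),np.sqrt(e).round(1)); return z[0]
E
python3 -m pendant '[{"dx":0.35,"dy":0,"dz":0.15,"turn":0,"grip":1},{"dx":0.7,"dy":0,"dz":0.32,"turn":0,"grip":1},{"dx":1.05,"dy":0,"dz":0.5,"turn":0,"grip":1},{"dx":1.4,"dy":0,"dz":0.67,"turn":0,"grip":1},{"dx":1.7,"dy":0,"dz":0.82,"turn":0,"grip":1}]'
python3 -m pendant '[{"dx":-0.3,"dy":0,"dz":-0.5,"turn":0,"grip":1},{"dx":-0.3,"dy":0,"dz":-1,"turn":0,"grip":1},{"dx":-0.3,"dy":0,"dz":-1,"turn":0,"grip":1},{"dx":-0.3,"dy":0,"dz":-1,"turn":0,"grip":1},{"dx":-0.3,"dy":0,"dz":-1,"turn":0,"grip":1}]'
python3 -c "
from h import *
pq();lid();lid();lid()"
```

```text
time_s: 24.9
ee_pos: [525.5, -132.6, 263.5]
tcp_rot: [-0.0, 0.828, 0.561, 0.0]
ft_force: [-0.6, -1.1, 0.7]
finger_gap: 0.001
finger_force: 0.4
time_s: 25.4
ee_pos: [524.2, -135.7, 273.6]
tcp_rot: [-0.0, 0.828, 0.561, 0.0]
ft_force: [0.3, 0.2, 0.6]
finger_gap: 0.001
finger_force: 0.0
pr 77.7 q 0.4
25.45 lid 0.929 [ 9.  65.6]
25.5 lid 0.927 [ 8.7 65.5]
25.55 lid 0.931 [ 9.3 65.4]
```

```bash
python3 -m pendant '[{"dx":0.1,"dy":0,"dz":0.5,"turn":0,"grip":1},{"dx":0.3,"dy":0,"dz":0.9,"turn":0,"grip":1},{"dx":0.6,"dy":0,"dz":1.15,"turn":0,"grip":1},{"dx":0.9,"dy":0,"dz":1.35,"turn":0,"grip":1},{"dx":1.2,"dy":0,"dz":1.55,"turn":0,"grip":1}]'
python3 -m pendant '[{"dx":0.3,"dy":0,"dz":0.2,"turn":0,"grip":1},{"dx":0.5,"dy":0,"dz":0.34,"turn":0,"grip":1},{"dx":0.7,"dy":0,"dz":0.48,"turn":0,"grip":1},{"dx":0.5,"dy":0,"dz":0,"turn":0,"grip":1},{"dx":0.4,"dy":0,"dz":-1,"turn":0,"grip":1}]'
python3 -c "
from h import *
pq();lid();lid();lid();lid()"
```

```text
time_s: 26.05
ee_pos: [528.7, -124.3, 258.0]
tcp_rot: [-0.0, 0.828, 0.561, -0.0]
ft_force: [-0.6, -0.6, -0.6]
finger_gap: -0.0
finger_force: 0.3
time_s: 26.55
ee_pos: [529.9, -121.1, 268.4]
tcp_rot: [-0.0, 0.828, 0.561, -0.0]
ft_force: [-0.4, -0.5, 0.0]
finger_gap: -0.0
finger_force: 0.0
pr 93.4 q 0.3
26.6 lid 0.88 [11.4 62. ]
26.65 lid 0.877 [11.5 61.2]
26.7 lid 0.88 [11.5 60.4]
26.75 lid 0.885 [12.6 61. ]
```

```bash
python3 -m pendant '[{"dx":0,"dy":0,"dz":-1,"turn":0,"grip":1},{"dx":0,"dy":0,"dz":-2,"turn":0,"grip":1},{"dx":0,"dy":0,"dz":-2,"turn":0,"grip":1},{"dx":0,"dy":0,"dz":-2,"turn":0,"grip":1},{"dx":0,"dy":0,"dz":-2,"turn":0,"grip":1}]'
python3 - <<'E'
from h import *
im=lid();lid(); cv2.imwrite("pics/s6.png",cv2.resize(im[130:320,190:350],None,fx=3,fy=3))
E
```

```text
time_s: 27.25
ee_pos: [530.0, -120.8, 288.0]
tcp_rot: [-0.0, 0.828, 0.561, -0.0]
ft_force: [-0.5, -0.4, -0.2]
finger_gap: -0.001
finger_force: 0.0
27.3 lid 0.799 [ 9.  37.9]
27.35 lid 0.777 [ 9.  30.9]
```

View pics/s6.png

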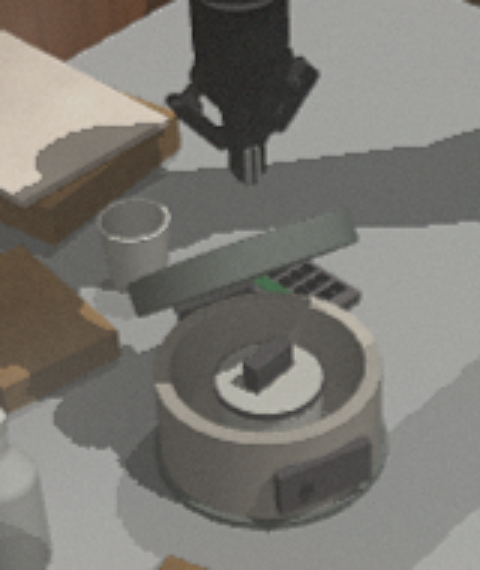

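The lid, its edge at (245,260) in the crop, is now falling by itself with the fingers clear above it. I retract upward and wait.

```bash
python3 -m pendant '[{"dx":0,"dy":0,"dz":-2,"turn":0,"grip":1},{"dx":0,"dy":0,"dz":-5,"turn":0,"grip":1},{"dx":0,"dy":0,"dz":-8,"turn":0,"grip":1},{"dx":0,"dy":0,"dz":-9,"turn":0,"grip":1},{"dx":0,"dy":0,"dz":-9,"turn":0,"grip":1}]'
for i in 1; do python3 -m pendant '[{"dx":0,"dy":0,"dz":0,"turn":0,"grip":1},{"dx":0,"dy":0,"dz":0,"turn":0,"grip":1},{"dx":0,"dy":0,"dz":0,"turn":0,"grip":1},{"dx":0,"dy":0,"dz":0,"turn":0,"grip":1},{"dx":0,"dy":0,"dz":0,"turn":0,"grip":1}]'; done
python3 -m pendant '[{"dx":0,"dy":0,"dz":0,"turn":0,"grip":1},{"dx":0,"dy":0,"dz":0,"turn":0,"grip":1},{"dx":0,"dy":0,"dz":0,"turn":0,"grip":1},{"dx":0,"dy":0,"dz":0,"turn":0,"grip":1},{"dx":0,"dy":0,"dz":0,"turn":0,"grip":1}]'
python3 -m pendant '[{"dx":0,"dy":0,"dz":0,"turn":0,"grip":1},{"dx":0,"dy":0,"dz":0,"turn":0,"grip":1},{"dx":0,"dy":0,"dz":0,"turn":0,"grip":1},{"dx":0,"dy":0,"dz":0,"turn":0,"grip":1},{"dx":0,"dy":0,"dz":0,"turn":0,"grip":1}]'
python3 - <<'E'
from h import *
im,d,K,T,_=cam("scene"); cv2.imwrite("pics/s7.png",im); W=pts(d,K,T)
c=H+112*U; k=(np.hypot(W[...,0]-c[0],W[...,1]-c[1])<90)&(W[...,2]<250)&(W[...,2]>60); q=W[k]; A=np.c_[(q[:,:2]-c)@U,np.ones(len(q))]
print(robot.state()["time_s"],len(q),np.percentile(q[:,2],[5,50,95]),"slope",np.linalg.lstsq(A,q[:,2],rcond=None)[0])
E
```

```text
time_s: 27.85
ee_pos: [530.4, -120.8, 379.1]
tcp_rot: [0.001, 0.828, 0.561, 0.001]
ft_force: [-0.6, 0.6, 0.1]
finger_gap: -0.002
finger_force: 0.0
time_s: 28.35
ee_pos: [530.1, -120.8, 378.0]
tcp_rot: [-0.0, 0.828, 0.561, -0.0]
ft_force: [-0.3, 0.4, 0.1]
finger_gap: -0.002
finger_force: 0.0
time_s: 28.85
ee_pos: [530.1, -120.8, 378.2]
tcp_rot: [-0.0, 0.828, 0.561, 0.0]
ft_force: [-0.2, -0.0, -0.4]
finger_gap: 0.001
finger_force: 0.0
time_s: 29.35
ee_pos: [530.1, -120.8, 378.2]
tcp_rot: [-0.0, 0.828, 0.561, 0.0]
ft_force: [0.6, 0.3, 0.1]
finger_gap: -0.002
finger_force: 0.0
29.4 2398 [127.16886586 130.38753056 133.58851961] slope [-6.12354146e-04  1.30382107e+02]
```

View pics/s7.png

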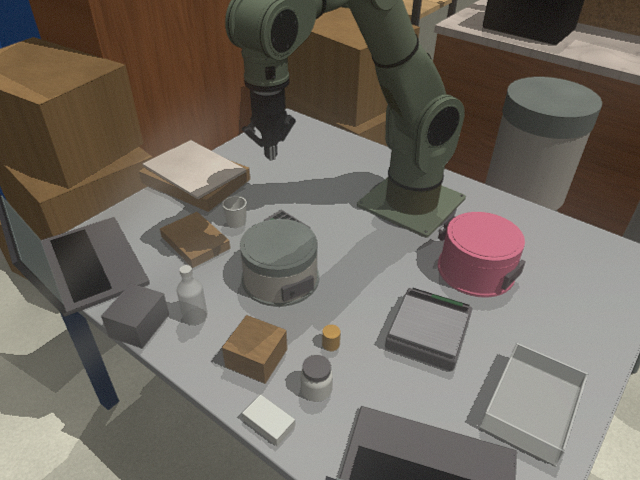

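The lid at (280,248) is fully shut: its top is flat at 130 mm with no slope. The robot is clear and everything else stands where it was.

```bash
python3 -c "
from rig import robot
print(robot.hand_in())"
```

```text
the job is handed in; nothing more can be done
None
```

The beaker is seated over the stub on the chamber floor, the lid fell shut over it untouched from about 0.88 rad, and I handed the job in at about 29 s; measured forces stayed around 10 N or less.

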